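# Sand the glue seam of a model deck

### The arm

A 6-joint arm with a two-finger parallel gripper is mounted at the origin on the work surface. World frame = base frame: x ahead of the robot, y to its left, z up, the work surface at z = 0. Lengths are in m, angles in rad, forces in N, time in s.
With the tool pointing down it reaches from about 0.25 to 0.8 m from the base axis. Payload 3.9 kg.
Tool frame: the origin (TCP) lies midway between the tips of the shut fingers; the grasp point (between the pads) lies env.grip_depth behind it (env.grip_depth is the distance from the TCP to the grasp point, in m); z points along the fingers, y is the line along which they close (so a half turn about z gives the same grasp; the last joint's range is limited). The gripper opens to 85 mm and grips with 20 to 120 N. Pads are 22 mm wide; open, the fingers measure 114 mm over their backs; the gripper's body (76 mm by 85 mm) begins 54 mm behind the grasp point. The pads swing forward as they close: fully open they stand 13 mm farther back than shut.
Start: joints at [1.249, 0.26, -0.138, 1.173, 0, 1.571], TCP at [0.166, 0.498, 0.231] pointing down, gripper open.
Joint ranges: [-2.78, 2.78], [-0.83, 1.72], [-1.28, 1.37], [-1.9, 2.12], [-1.57, 1.48], [-3.14, 3.14]. Speed limits (rad/s): [2.57, 2.57, 3.14, 3.14, 3.14, 3.14].

### API

Orientations are given as a unit quaternion [w, x, y, z].
In Python, from station import sensors, cams, env gives the robot as it stands.
- The arm moves only by the tool servo_tool, never from a script. Its argument "motion" is a list of rows, each a list of 7 numbers: the shift along the tool's x, y, z in units of 25 mm (1.0 is 25 mm), then the turn, a rotation vector about the tool's x, y, z in units of 6 degrees (1.0 is 6 degrees), then the finger opening in mm, from 0 to 85.4. A call has 1 to 8 rows; each row is the pose to reach, as a shift and turn from the pose commanded when the call began, along the tool's axes at that moment; what a row does not reach only later rows make up. A row lasts 1/12 s, in which the tool goes at most 41.7 mm and 7.16 degrees, less where a joint would pass 70% of its speed; a pose out of reach is approached as far as the arm can. A call with a gripper value outside its range is refused whole. The fingers move at their own pace and stop on an object; "newtons" is the grip in N (left out, the last holds). Time passes only in rows, so rows that repeat a pose let the fingers close. It gives the time, the measured TCP pose, the force, the opening and the grip force at its end, in the units of the state.
- sensors.read_state(): the state, without advancing time (a new reading comes with each control period).
- cams.read_camera(name): name is "scene" or "top" or "wrist"; returns a dict with "image" (480x640x3 uint8, blue, green, red), "range_z" (480x640 float32, m along the optical axis (not along the pixel's ray), 0 where there is no reading), "fovy" (degrees; the focal length in pixels is half the picture's height over the tangent of half this angle, whatever the lens; pixels are square), "cx", "cy" (the principal point, pixels), "extrinsics" (4x4, takes a point from world to camera coordinates); the wrist camera has in their place "mount" (4x4, takes a point from camera to tool coordinates, whose origin is the TCP and whose axes are the flange's). Camera axes: x right, y down, z forward; pixel columns grow to the right and rows downward; lengths in m; the calibration is good to about 2 mm. A picture is of the moment at which its call begins: read the wrist's pose just before it.
- env.sign_off(): hands the job in; it is judged then, once.
The state is a dict: "time": time; "joint_pos": joint angles; "qvel": joint speeds; "tau": joint torques, N m; "tcp_pos": TCP position; "tool_rot": TCP orientation; "contact_force": force on the tool from outside, world axes, zero at the start; "torque": the same for the moment, N m; "opening": finger opening in m; "grasp_force": force on a finger pad.
Only numpy, scipy, OpenCV 4.12 (cv2) and the standard library are available. Lean on these libraries where they do the work, as an engineer would, in place of code of your own. Each camera call takes 0.05 s, during which the arm holds its last target. There are 200 camera calls.

### The job

Pick up the sanding block by its wooden grip and sand the dark glue seam of the model deck in one unbroken stroke: set the block down lengthwise on the seam at the red end, press it moderately so that the sprung deck sinks by about 5 mm, and sweep it under that steady pressure, without lifting, the full length of the deck until its nose reaches the plain end. Then set the block back on the cork mat, standing on its sole near the middle of the mat, without dropping it. Touch the deck and jig with nothing but the block, never press the deck down to its stops, and leave the mug, paint jar and tin where they are.

Things in the scene. Friction and masses are not known exactly. Their poses are not given: they have to be found in the camera images.
- block_grip (a point): Centre of the sanding block's wooden grip, 42 mm above its sole. The block is loose, weighs about 0.15 kg: a blue sole plate 84 x 44 mm, 14 mm high with a rust-red abrasive underside, and on it a wooden grip bar 64 mm long (along x), 22 mm wide (along y), rising from 14 to 58 mm above the sole. x runs along the block's length, z up; the two ends are alike. It starts standing on the cork mat.
- block_sole (a point): Centre of the block's abrasive underside, same axes as block_grip and 42 mm below it.
- block: The sanding block as a whole; origin at the centre of its underside.
- seam (a point): Centre of the top face of the deck panel, on the dark glue seam (a 4 mm wide flat line). The panel is light planked wood, 230 mm long (x), 70 mm wide (y), 14 mm thick, top 40 mm above the bench when not pressed. x runs along the seam from the red-painted end (at x = -115 mm, the last 24 mm are red) to the plain end (at x = +115 mm); z up. With the block's tail level with the red end its centre is at x = -73 mm, with its nose level with the plain end at x = +73 mm.
- deck (a joint): How far the deck panel is pressed down in its jig, m: 0 unpressed, stops at 0.012. It stays level and moves straight down on springs: about 0.5 N starts it, then 1.5 N per mm (5 mm is about 8 N); it rises again when released.
- jig: The sanding jig that carries the deck: an aluminium base plate 250 x 90 x 12 mm fixed on the bench, with the deck panel sprung above it. Origin at the centre of its underside, axes as those of seam. Nothing stands higher than the deck's top.
- mat_top (a point): Centre of the top of the cork mat, 160 mm (x) x 130 mm (y), 4 mm thick, fixed to the bench.
- mug_mid (a point): Centre, half-way up, of an amber glass mug, 76 mm across, 100 mm high, handle at its +y side. Bystander.
- paint_mid (a point): Centre, half-way up, of a paint jar with yellow cap, 44 mm across, 70 mm high. Bystander.
- tin_mid (a point): Centre, half-way up, of a flat round blue tin, 94 mm across, 52 mm high. Bystander.

How it is judged:
On the way, in this order (a step that is already met when the one before it is completed fails the run):
1. at the red end (block centre beyond x = -55 mm) the block presses the deck 1.5 to 9.5 mm down, within 14 mm of the seam and 15 degrees of its direction, as in all stages (x of block_sole in the frame of seam between -0.1 and -0.055 m and y of block_sole in the frame of seam between -0.014 and 0.014 m and angle between the x axis of block_sole and the x axis of seam, either way round below 0.26 rad and value of joint deck between 0.0015 and 0.0095 m and contact force between block and jig above 1 N), for 0.1 s.
2. pressing, it has come a quarter of the way (x of block_sole in the frame of seam between -0.045 and -0.015 m and y of block_sole in the frame of seam between -0.014 and 0.014 m and angle between the x axis of block_sole and the x axis of seam, either way round below 0.26 rad and value of joint deck between 0.0015 and 0.0095 m and contact force between block and jig above 1 N), for 0.1 s.
3. pressing, it passes the middle of the seam (x of block_sole in the frame of seam between -0.015 and 0.015 m and y of block_sole in the frame of seam between -0.014 and 0.014 m and angle between the x axis of block_sole and the x axis of seam, either way round below 0.26 rad and value of joint deck between 0.0015 and 0.0095 m and contact force between block and jig above 1 N), for 0.1 s.
4. pressing, it is three quarters along (x of block_sole in the frame of seam between 0.015 and 0.045 m and y of block_sole in the frame of seam between -0.014 and 0.014 m and angle between the x axis of block_sole and the x axis of seam, either way round below 0.26 rad and value of joint deck between 0.0015 and 0.0095 m and contact force between block and jig above 1 N), for 0.1 s.
5. still pressing, it reaches the plain end (block centre beyond x = +55 mm) (x of block_sole in the frame of seam between 0.055 and 0.1 m and y of block_sole in the frame of seam between -0.014 and 0.014 m and angle between the x axis of block_sole and the x axis of seam, either way round below 0.26 rad and value of joint deck between 0.0015 and 0.0095 m and contact force between block and jig above 1 N), for 0.1 s.
At the end, for the whole second after the job is handed in: The block stands released and at rest on its sole on the cork mat (within 3 mm of its top, tilt under 0.08 rad), its centre within 55 mm along and 45 mm across of the mat's centre; the deck has sprung back to within 1 mm (x of block_sole in the frame of mat_top between -0.055 and 0.055 m and y of block_sole in the frame of mat_top between -0.045 and 0.045 m and z of block_sole in the frame of mat_top between -0.003 and 0.003 m and angle between block_sole's own z axis and vertical below 0.08 rad and linear speed of block below 0.02 m/s and value of joint deck below 0.001 m); the robot touches nothing.
It fails at once if the block is raised off the deck in mid-stroke, or set down there (sole 4 to 20 mm above the middle 80 mm of the deck) (x of block_sole in the frame of seam between -0.04 and 0.04 m and y of block_sole in the frame of seam between -0.03 and 0.03 m and z of block_sole in the frame of seam between 0.004 and 0.02 m).
It fails at once if the deck is pressed down to its stops (over 11.5 mm) (value of joint deck above 0.0115 m).
It fails at once if the gripper or arm touches the deck or jig (contact force between any of the fingers, the arm and jig above 1 N).
It fails at once if the block is let go of above the mat or bench (sole more than 16 mm over the bench while not held) (height (world z) of block_sole above 0.016 m and contact force between the fingers and block below 0.2 N).
It fails at once if a bystander is moved by more than 20 mm (distance of any of mug_mid, paint_mid, tin_mid from where it was at the start of the episode above 0.02 m).
It also fails if it takes over 56 s, if anything falls off the work surface, if the arm or the gripper's body presses on something with over 40 N, if the wrist force passes 120 N, or if a joint passes its speed limit or range.

## Working session

There is one attempt and no reset: what is moved stays moved. The work goes in short steps, Python scripts to look and compute and a tool call to move; the robot and the scene stay as the last step left them, time stands still between calls to the robot, and variables do not carry over. Pictures are saved under pics/ and viewed, at most 10 in all, crops included, and the job is handed in when it is done.

Besides the shell and the picture viewer there is one more tool, called after "Call:" in YAML: its name, and indented under it one key for each argument. servo_tool: Moves the arm, as the interface text tells. Its arguments: {"type":"object","properties":{"motion":{"type":"array","items":{"type":"array","items":{"type":"number"}}},"newtons":{"type":"number"}},"required":["motion"]}

```bash
mkdir -p pics
cat > h.py <<'E'
import numpy as np, cv2
from scipy.spatial.transform import Rotation as R
from station import sensors, cams, env
def pose():
    s=sensors.read_state(); q=s["tool_rot"]
    T=np.eye(4); T[:3,:3]=R.from_quat([q[1],q[2],q[3],q[0]]).as_matrix(); T[:3,3]=s["tcp_pos"]; return T
def cam(n):
    P=pose(); c=cams.read_camera(n)
    c["W"]=P@c["mount"] if n=="wrist" else np.linalg.inv(c["extrinsics"])
    c["f"]=240/np.tan(np.radians(c["fovy"])/2); return c
def pts(c,uv,z=None):
    """world points of pixels: on plane z, or from depth"""
    uv=np.atleast_2d(uv).astype(float)
    d=np.c_[(uv[:,0]-c["cx"])/c["f"],(uv[:,1]-c["cy"])/c["f"],np.ones(len(uv))]
    o=c["W"][:3,3]; dw=d@c["W"][:3,:3].T
    k=c["range_z"][uv[:,1].astype(int),uv[:,0].astype(int)] if z is None else (z-o[2])/dw[:,2]
    return o+dw*np.reshape(k,(-1,1))
E
python3 - <<'E'
from h import *
for n in("top","scene"):
    c=cam(n); cv2.imwrite(f"pics/{n}0.png",c["image"]); np.savez(f"{n}0.npz",**{k:v for k,v in c.items()})
    print(n,c["fovy"],c["W"].round(3).tolist())
s=sensors.read_state();print(s,env.grip_depth)
E
```

```text
top 53.3072347769156 [[0.026, -0.992, 0.126, 0.509], [-0.999, -0.029, -0.022, 0.011], [0.025, -0.125, -0.992, 1.212], [0.0, 0.0, 0.0, 1.0]]
scene 42.91628364511864 [[-0.864, 0.353, -0.36, 1.087], [0.504, 0.595, -0.626, 0.759], [-0.007, -0.722, -0.691, 0.865], [0.0, 0.0, 0.0, 1.0]]
{'time': 0.1, 'joint_pos': array([ 1.24903060e+00,  2.60623973e-01, -1.39251681e-01,  1.17270685e+00,
        8.57880026e-07,  1.57081803e+00]), 'qvel': array([-0.0002433 , -0.00211779,  0.00400564,  0.0002562 ,  0.00072619,
        0.00083164]), 'tau': array([-2.39712308e-04, -4.06507659e+01,  2.54527348e+01,  1.01185383e-02,
       -5.67514155e-05,  9.20590708e-06]), 'tcp_pos': array([0.16583044, 0.49746702, 0.23054079]), 'tool_rot': array([-1.43477768e-04,  1.60200379e-01,  9.87084110e-01, -8.81490207e-04]), 'contact_force': array([ 0.06772486,  0.51814696, -0.16747746]), 'torque': array([ 0.02592342, -0.04219082,  0.01860701]), 'grasp_force': 0.0, 'opening': 0.08544196720840327} 0.0187
```

View pics/top0.png

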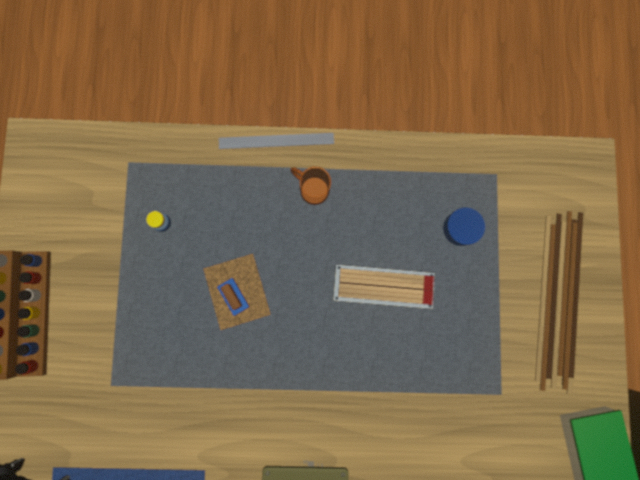

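View pics/scene0.png

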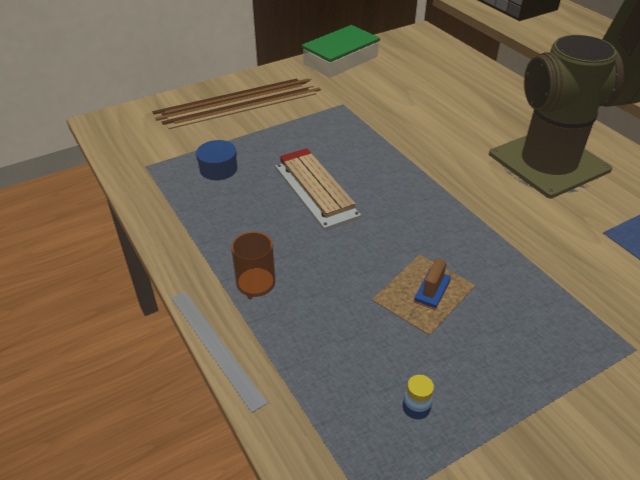

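The top view shows the block at (233,296) on the mat (237,292). The deck runs from its red end at (430,290) to its plain end at (337,285). The mug is at (315,186), the tin at (465,226) and the jar at (157,220). The scene view shows the same layout.

Run:
```python
from h import *
def big(m,box):
    k=np.zeros_like(m);x0,y0,x1,y1=box;k[y0:y1,x0:x1]=m[y0:y1,x0:x1]
    n,l,s,ce=cv2.connectedComponentsWithStats(k.astype(np.uint8)); return l==1+np.argmax(s[1:,4])
B={"top":dict(mat=(195,245,280,335),deck=(325,255,445,315)),"scene":dict(mat=(365,245,485,340),deck=(265,140,370,235))}
tri={}
for n in B:
    c=dict(np.load(n+"0.npz")); im=c["image"]; h,s,v=cv2.split(cv2.cvtColor(im,cv2.COLOR_BGR2HSV)); h=h.astype(int)
    masks={"sole":(big((h>105)&(h<125)&(s>150),B[n]["mat"]),.014),
      "grip":(big(((h<15))&(s>100)&(v<130),B[n]["mat"]),.058),
      "mat":(big(((h<25))&(s>60),B[n]["mat"]),.004),
      "red":(big(((h<6)|(h>174))&(s>150),B[n]["deck"]),.04),
      "deck":(big((h>8)&(h<25)&(s>60),B[n]["deck"]),.04)}
    for k,(m,z) in masks.items():
        uv=np.argwhere(m)[:,::-1]
        P=pts(c,uv+0.5-0.5,z); D=pts(c,uv)
        r=cv2.minAreaRect((P[:,:2]*1000).astype(np.float32))
        print(n,k,m.sum(),"rect",np.round(r[0],1),np.round(r[1],1),round(r[2],1),"depth z pct",np.percentile(D[:,2],[5,50,95]).round(4),"mean",P.mean(0).round(4))
        if k in("red","deck","grip"): tri[n,k]=(c["W"][:3,3],P.mean(0)-c["W"][:3,3])
for k in("red","deck"):
    (a,u),(b,w)=tri["top",k],tri["scene",k]; t=np.linalg.lstsq(np.c_[u,-w],b-a,rcond=None)[0]
    print(k,"two-view",(a+t[0]*u).round(4),(b+t[1]*w).round(4))
```

```text
top sole 115 rect [505.7 180.2] [82.3 34.3] 12.2 depth z pct [0.0134 0.0175 0.0217] mean [0.503  0.1788 0.014 ]
top grip 181 rect [503.8 189.8] [59.9 20.3] 33.0 depth z pct [0.0546 0.061  0.0647] mean [0.5026 0.1887 0.058 ]
top mat 2701 rect [516.6 184.4] [160.5 130.6] 18.6 depth z pct [-0.0002  0.0037  0.0078] mean [0.5193 0.1822 0.004 ]
top red 196 rect [ 531.9 -287.2] [18.6 63.9] 86.9 depth z pct [0.037  0.0408 0.0448] mean [ 0.5319 -0.2873  0.04  ]
top deck 2362 rect [ 538.6 -173.3] [207.7  68.3] 86.7 depth z pct [0.0366 0.0402 0.044 ] mean [ 0.5386 -0.1734  0.04  ]
scene sole 310 rect [502.1 190.9] [83.  41.5] 32.1 depth z pct [0.015  0.0178 0.0205] mean [0.5092 0.2027 0.014 ]
scene grip 383 rect [514.9 202.5] [96.4 25.7] 34.9 depth z pct [0.0282 0.056  0.0636] mean [0.5198 0.2073 0.058 ]
scene mat 3848 rect [510.2 183.4] [177.3 129.6] 18.7 depth z pct [0.0012 0.0042 0.0609] mean [0.5213 0.1871 0.004 ]
scene red 158 rect [ 534. -288.] [21.1 69.7] 86.8 depth z pct [0.038  0.0406 0.0432] mean [ 0.5343 -0.2878  0.04  ]
scene deck 2093 rect [ 544.3 -167.3] [219.6  78.1] 86.7 depth z pct [0.0324 0.0398 0.0428] mean [ 0.5438 -0.1613  0.04  ]
red two-view [ 0.5319 -0.2876  0.0388] [ 0.5338 -0.2888  0.0392]
deck two-view [ 0.5388 -0.1751  0.0294] [ 0.5366 -0.1735  0.0291]
```

Call:
servo_tool:
  motion:
    - [-1.39,-0.62,0.2,0,0,-0.7,85]
    - [-2.78,-1.24,0.4,0,0,-1.4,85]
    - [-4.17,-1.86,0.6,0,0,-2.1,85]
    - [-5.56,-2.48,0.8,0,0,-2.8,85]
    - [-6.95,-3.1,1,0,0,-3.5,85]
    - [-8.34,-3.72,1.1,0,0,-4.2,85]
    - [-9.73,-4.34,1.2,0,0,-4.9,85]
    - [-11.12,-4.96,1.3,0,0,-5.7,85]

```text
time: 0.77
tcp_pos: [0.3913, 0.2908, 0.1983]
tool_rot: [-0.0, -0.139, 0.99, -0.0]
contact_force: [0.9, 0.7, -0.3]
opening: 0.0847
grasp_force: 0.0
```

```bash
cat >> h.py <<'E'
def go(x,y,z,yaw,P=None):
    """units to bring TCP to xyz with tool down, tool y at yaw deg"""
    P=pose() if P is None else P
    a=np.radians(yaw); Y=np.array([np.cos(a),np.sin(a),0]); Z=np.array([0,0,-1.]); X=np.cross(Y,Z)
    T=np.eye(4); T[:3,:3]=np.c_[X,Y,Z]; T[:3,3]=x,y,z
    d=P[:3,:3].T@(T[:3,3]-P[:3,3])/.025
    r=R.from_matrix(P[:3,:3].T@T[:3,:3]).as_rotvec(degrees=True)/6
    print("units",d.round(2),r.round(2)); return T
def st():
    s=sensors.read_state(); P=pose()
    print("t",round(s["time"],2),"tcp",s["tcp_pos"].round(4),"yawY",round(np.degrees(np.arctan2(P[1,1],P[0,1])),1),"tilt",P[:3,2].round(3),"F",s["contact_force"].round(2),"open",round(s["opening"],4),"grip",round(s["grasp_force"],1),"q",np.degrees(s["joint_pos"]).round(0))
E
python3 -c "
from h import *
st();go(.503,.19,.2,123)"
```

```text
t 0.77 tcp [0.3913 0.2908 0.1983] yawY 106.0 tilt [-0.001 -0.    -1.   ] F [ 0.92  0.72 -0.3 ] open 0.0847 grip 0.0 q [ 37.  12. -17.  61.   0.  21.]
units [-3.18 -5.11 -0.07] [-0.   -0.01 -2.84]
```

Call:
servo_tool:
  motion:
    - [-0.8,-1.2,0,0,0,-0.7,85]
    - [-1.6,-2.4,0,0,0,-1.4,85]
    - [-2.4,-3.7,0,0,0,-2.1,85]
    - [-3.18,-5.1,0,0,0,-2.84,85]
    - [-3.18,-5.1,0,0,0,-2.84,85]
    - [-3.18,-5.1,0,0,0,-2.84,85]

```text
time: 1.27
tcp_pos: [0.5026, 0.1897, 0.1981]
tool_rot: [-0.001, -0.28, 0.96, 0.0]
contact_force: [-0.4, 0.3, 0.4]
opening: 0.0846
grasp_force: 0.0
```

Run:
```python
from h import *
st(); c=cam("wrist"); cv2.imwrite("pics/w1.png",c["image"]); np.savez("w1.npz",**c)
h,s,v=cv2.split(cv2.cvtColor(c["image"],cv2.COLOR_BGR2HSV))
n=cv2.connectedComponentsWithStats
D=pts(c,np.indices((480,640)).reshape(2,-1)[::-1].T).reshape(480,640,3)
ok=c["range_z"]>0
g=ok&(D[...,2]>.05)&(D[...,2]<.075)&(np.hypot(D[...,0]-.503,D[...,1]-.19)<.07)
sol=(h>105)&(h<125)&(s>130)&ok&(np.hypot(D[...,0]-.503,D[...,1]-.19)<.08)
for k,m,z in(("grip",g,.062),("sole",sol,.018)):
    uv=np.argwhere(m)[:,::-1]; P=pts(c,uv,z); r=cv2.minAreaRect((P[:,:2]*1000).astype(np.float32))
    print(k,m.sum(),np.round(r[0],1),np.round(r[1],1),round(r[2],1),np.percentile(D[m][:,2],[5,50,95]).round(4))
```

```text
t 1.27 tcp [0.5026 0.1897 0.1981] yawY 122.5 tilt [-0.001 -0.    -1.   ] F [-0.43  0.29  0.37] open 0.0846 grip 0.0 q [ 21.  17. -10.  63.   0. -12.]
grip 1791 [501.9 190.5] [64.4 21.3] 33.0 [0.059  0.0623 0.0636]
sole 1663 [578.7 264.5] [299.1  56.4] 44.3 [0.0174 0.0186 0.0201]
```

View pics/w1.png

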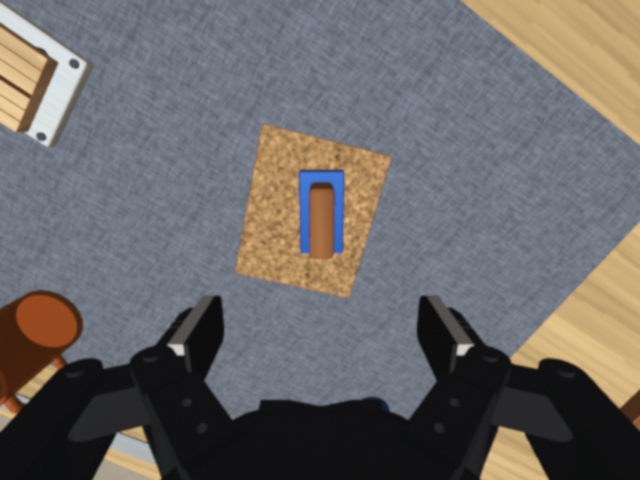

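The wrist view shows the grip bar at (321,222), aligned with the tool, so I'm descending to grip it.

Call:
servo_tool:
  motion:
    - [0,0,1.2,0,0,-0.05,85]
    - [0,0,2.6,0,0,-0.08,85]
    - [0,0,4,0,0,-0.08,85]
    - [0,0,5.2,0,0,-0.08,85]
    - [0,0,6.1,0,0,-0.08,85]
    - [0,0,6.6,0,0,-0.08,85]
    - [0,0,6.8,0,0,-0.08,85]
    - [0,0,6.8,0,0,-0.08,60]
  newtons: 60

```text
time: 1.98
tcp_pos: [0.4994, 0.192, 0.0276]
tool_rot: [-0.002, -0.287, 0.958, 0.0]
contact_force: [-1.2, 0.2, 0.4]
opening: 0.0749
grasp_force: 0.0
```

Call:
servo_tool:
  motion:
    - [0,0,0,0,0,0,40]
    - [0,0,0,0,0,0,30]
    - [0,0,0,0,0,0,22]
    - [0,0,0,0,0,0,10]
    - [0,0,0,0,0,0,10]
    - [0,0,0,0,0,0,10]
    - [0,0,0,0,0,0,10]
    - [0,0,0,0,0,0,10]
  newtons: 60

```text
time: 2.65
tcp_pos: [0.5026, 0.1917, 0.03]
tool_rot: [0.001, -0.286, 0.958, 0.0]
contact_force: [-1.2, -0.5, 6.4]
opening: 0.0216
grasp_force: 59.1
```

```bash
python3 -c "
from h import *
st()"
```

```text
t 2.65 tcp [0.5026 0.1917 0.03  ] yawY 123.3 tilt [ 0.002  0.001 -1.   ] F [-1.15 -0.48  6.44] open 0.0216 grip 59.1 q [ 21.  26. -25.  39.   0. -12.]
```

Call:
servo_tool:
  motion:
    - [0,0,-0.5,0,0,0,10]
    - [0,0,-1.2,0,0,0,10]
    - [0,0,-2.2,0,0,0,10]
    - [0,0,-3.2,0,0,0,10]
    - [0,0,-4,0,0,0,10]
    - [0,0,-4.5,0,0,0,10]
    - [0,0,-4.5,0,0,0,10]
    - [0,0,-4.5,0,0,0,10]

```text
time: 3.32
tcp_pos: [0.502, 0.1914, 0.1415]
tool_rot: [0.001, -0.286, 0.958, 0.0]
contact_force: [0.3, -0.0, -2.4]
opening: 0.021
grasp_force: 59.1
```

```bash
python3 -c "
from h import *
st()
T=go(.52,-.05,.14,150)
go(.5343,-.258,.14,176.7,T)"
```

```text
t 3.32 tcp [0.502  0.1914 0.1415] yawY 123.3 tilt [ 0.001  0.    -1.   ] F [ 0.31 -0.04 -2.43] open 0.021 grip 59.1 q [ 21.  19. -16.  55.   0. -12.]
units [ 4.69 -8.47  0.06] [-0.    0.01 -4.45]
units [ 6.92 -4.66  0.  ] [ 0.    0.   -4.45]
```

Call:
servo_tool:
  motion:
    - [0.4,-0.7,0,0,0,-0.4,10]
    - [1,-1.8,0,0,0,-0.9,10]
    - [1.6,-2.9,0,0,0,-1.5,10]
    - [2.2,-4,0,0,0,-2.1,10]
    - [2.8,-5.1,0,0,0,-2.7,10]
    - [3.5,-6.3,0,0,0,-3.3,10]
    - [4.1,-7.4,0,0,0,-3.9,10]
    - [4.7,-8.5,0,0,0,-4.45,10]

```text
time: 3.98
tcp_pos: [0.5184, -0.0522, 0.1393]
tool_rot: [-0.001, -0.501, 0.865, 0.001]
contact_force: [1.4, 0.2, -2.0]
opening: 0.0213
grasp_force: 59.2
```

Call:
servo_tool:
  motion:
    - [0.9,-0.6,0,0,0,-0.6,10]
    - [1.9,-1.3,0,0,0,-1.2,10]
    - [2.9,-1.9,0,0,0,-1.8,10]
    - [4,-2.7,0,0,0,-2.5,10]
    - [5,-3.4,0,0,0,-3.2,10]
    - [6,-4,0,0,0,-3.9,10]
    - [6.9,-4.66,0,0,0,-4.45,10]
    - [6.9,-4.66,0,0,0,-4.45,10]

```text
time: 4.65
tcp_pos: [0.5343, -0.2632, 0.1391]
tool_rot: [-0.001, -0.685, 0.728, -0.0]
contact_force: [1.3, 0.7, -2.1]
opening: 0.0212
grasp_force: 59.1
```

Run:
```python
from h import *
st(); c=cam("wrist"); cv2.imwrite("pics/w2.png",c["image"]); np.savez("w2.npz",**c)
t=cam("top"); np.savez("t2.npz",**t); s=cam("scene"); np.savez("s2.npz",**s)
cv2.imwrite("pics/ts2.png",np.hstack([cv2.resize(t["image"][200:380,260:500],(400,300)),cv2.resize(s["image"][60:300,180:500],(400,300))]))
```

```text
t 4.65 tcp [ 0.5343 -0.2632  0.1391] yawY 176.5 tilt [-0.001 -0.002 -1.   ] F [ 1.25  0.74 -2.12] open 0.0212 grip 59.1 q [ -26.   25.   -7.   58.   -0. -113.]
```

View pics/w2.png

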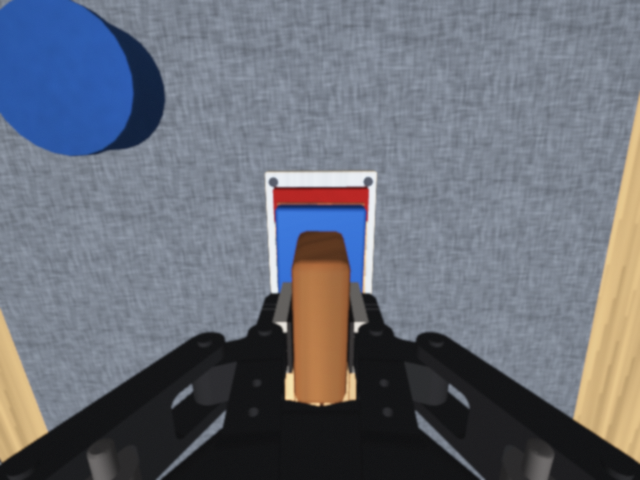

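View pics/ts2.png

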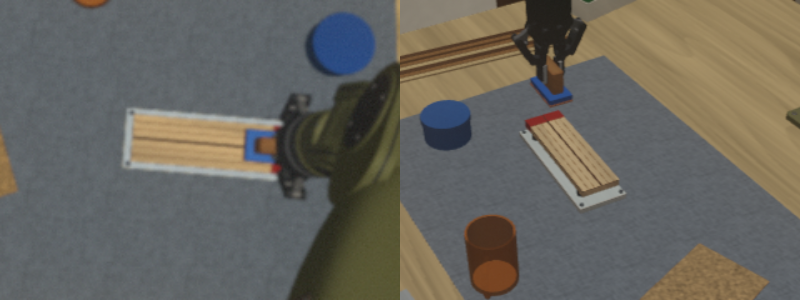

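The block hangs aligned over the red end: its far edge is at row 206 and the red edge at row 188, both centred on column 321. The tin is clear.

Run:
```python
from h import *
c=dict(np.load("w2.npz")); h,s,v=cv2.split(cv2.cvtColor(c["image"],cv2.COLOR_BGR2HSV)); h=h.astype(int)
D=pts(c,np.indices((480,640)).reshape(2,-1)[::-1].T).reshape(480,640,3)
box=np.zeros((480,640),bool); box[180:300,255:390]=1
red=box&((h<6)|(h>174))&(s>170); red[205:]=0
uv=np.argwhere(red)[:,::-1]; P=pts(c,uv,.04); r=cv2.minAreaRect((P[:,:2]*1000).astype(np.float32))
print("red",np.round(r[0],1),np.round(r[1],1),round(r[2],1),"z",np.median(D[red][:,2]).round(4), cv2.boxPoints(r).round(1).tolist())
bl=box&(h>105)&(h<125)&(s>150)
B=D[bl]; A=np.c_[B[:,:2]-B[:,:2].mean(0),np.ones(len(B))]; k=np.linalg.lstsq(A,B[:,2],rcond=None)[0]
print("blue plane slope x,y,z",k.round(4)); uv=np.argwhere(bl)[:,::-1]; P=pts(c,uv,k[2]); r=cv2.minAreaRect((P[:,:2]*1000).astype(np.float32)); print(np.round(r[0],1),np.round(r[1],1),round(r[2],1),cv2.boxPoints(r).round(1).tolist())
# seam direction in top0
t=dict(np.load("top0.npz")); h,s,v=cv2.split(cv2.cvtColor(t["image"],cv2.COLOR_BGR2HSV)); L=[]
for u in range(342,418):
    col=v[278:296,u].astype(int); L.append((u,278+np.argmin(col)))
Q=pts(t,np.array(L),.04); f=np.polyfit(Q[:,1],Q[:,0],1)
res=Q[:,0]-np.polyval(f,Q[:,1]); g=abs(res)<.003; f=np.polyfit(Q[g,1],Q[g,0],1)
print("seam x=",f.round(4),g.sum(),"x at y=-.258,-.185,-.112",np.polyval(f,[-.258,-.185,-.112]).round(4))
```

```text
red [ 532.6 -294.6] [11.8 68.2] 86.5 z 0.0411 [[498.20001220703125, -298.3999938964844], [566.2000122070312, -302.6000061035156], [566.9000244140625, -290.79998779296875], [498.8999938964844, -286.6000061035156]]
blue plane slope x,y,z [-0.011  -0.2087  0.1284]
[ 533.5 -284.6] [42.8 42.1] 86.5 [[511.20001220703125, -304.70001220703125], [553.2000122070312, -307.29998779296875], [555.7999877929688, -264.5], [513.7999877929688, -262.0]]
seam x= [0.0555 0.5485] 76 x at y=-.258,-.185,-.112 [0.5342 0.5383 0.5423]
```

Run:
```python
from h import *
def fit(B):
    m=np.median(B,0); 
    for _ in range(4):
        A=np.c_[B[:,:2]-m[:2],np.ones(len(B))]; k=np.linalg.lstsq(A,B[:,2],rcond=None)[0]; r=abs(B[:,2]-A@k); B=B[r<max(.002,2*np.median(r))]
    return len(B),m.round(3),k.round(4),np.median(r).round(4)
for n,f in(("wrist","w2"),("top","t2"),("scene","s2")):
    c=dict(np.load(f+".npz")); h,s,v=cv2.split(cv2.cvtColor(c["image"],cv2.COLOR_BGR2HSV)); h=h.astype(int)
    D=pts(c,np.indices((480,640)).reshape(2,-1)[::-1].T).reshape(480,640,3); near=(np.hypot(D[...,0]-.534,D[...,1]+.263)<.06)&(c["range_z"]>0)
    bl=near&(h>105)&(h<125)&(s>130)&(D[...,2]>.1)
    gr=near&(h<18)&(s>100)&(D[...,2]>.15)&(D[...,2]<.2)
    print(n,"blue",fit(D[bl])); 
    if gr.sum()>30: print("   grip",fit(D[gr]))
    if n=="wrist": cl=np.zeros_like(bl); cl[20:160,200:560]=1; print("  bench",fit(D[cl]))
```

```text
wrist blue (3782, array([ 0.533, -0.295,  0.128]), array([ 1.800e-03, -1.000e-04,  1.278e-01]), np.float64(0.0004))
   grip (6830, array([ 0.534, -0.271,  0.171]), array([0.    , 0.0063, 0.1714]), np.float64(0.0005))
  bench (41423, array([ 0.483, -0.368,  0.001]), array([0.0025, 0.0051, 0.0014]), np.float64(0.0005))
top blue (96, array([ 0.531, -0.229,  0.128]), array([-0.0134,  0.0347,  0.1279]), np.float64(0.0009))
   grip (51, array([ 0.535, -0.237,  0.17 ]), array([-0.3514, -0.1216,  0.1708]), np.float64(0.0011))
scene blue (146, array([ 0.548, -0.238,  0.127]), array([0.0357, 0.0002, 0.1273]), np.float64(0.0008))
   grip (119, array([ 0.537, -0.235,  0.169]), array([-0.0274, -0.1331,  0.1678]), np.float64(0.0018))
```

```bash
python3 -c "
from h import *
st();T=go(.5344,-.2586,.070,176.6);go(.5344,-.2586,.060,176.6,T);go(.5427,-.1124,.060,176.6,T)"
```

```text
t 4.8 tcp [ 0.5333 -0.2579  0.1394] yawY 176.6 tilt [-0.003  0.002 -1.   ] F [-0.    0.43 -2.21] open 0.0212 grip 59.1 q [ -26.   24.   -8.   58.    0. -112.]
units [ 0.03 -0.05  2.78] [0.03 0.02 0.  ]
units [0.  0.  0.4] [0. 0. 0.]
units [-5.86  0.02  0.4 ] [0. 0. 0.]
```

Call:
servo_tool:
  motion:
    - [0,0,0.4,0,0,0,10]
    - [0,-0.02,1,0,0,0,10]
    - [0.02,-0.04,1.6,0,0,0,10]
    - [0.02,-0.04,2.1,0,0,0,10]
    - [0.02,-0.04,2.5,0,0,0,10]
    - [0.02,-0.04,2.75,0,0,0,10]
    - [0.02,-0.04,2.78,0,0,0,10]
    - [0.02,-0.04,2.78,0,0,0,10]

```text
time: 5.47
tcp_pos: [0.5354, -0.2583, 0.0714]
tool_rot: [-0.0, -0.687, 0.727, 0.0]
contact_force: [-0.0, -0.1, -1.4]
opening: 0.0214
grasp_force: 59.1
```

```bash
python3 -c "
from h import *
st()"
```

```text
t 5.47 tcp [ 0.5354 -0.2583  0.0714] yawY 176.7 tilt [-0.001  0.    -1.   ] F [-0.04 -0.12 -1.4 ] open 0.0214 grip 59.1 q [ -26.   28.  -13.   49.    0. -112.]
```

Call:
servo_tool:
  motion:
    - [0,0,0.1,0,0,0,10]
    - [0,0,0.2,0,0,0,10]
    - [0,0,0.3,0,0,0,10]
    - [0,0,0.4,0,0,0,10]
    - [0,0,0.5,0,0,0,10]
    - [0,0,0.5,0,0,0,10]
    - [0,0,0.5,0,0,0,10]
    - [0,0,0.5,0,0,0,10]

```text
time: 6.13
tcp_pos: [0.5364, -0.2594, 0.0607]
tool_rot: [0.0, -0.686, 0.727, -0.001]
contact_force: [-0.5, 0.4, 6.6]
opening: 0.0211
grasp_force: 60.5
```

```bash
python3 -c "
from h import *
st()"
```

```text
t 6.13 tcp [ 0.5364 -0.2594  0.0607] yawY 176.7 tilt [ 0.002 -0.001 -1.   ] F [-0.48  0.36  6.61] open 0.0211 grip 60.5 q [ -26.   28.  -14.   47.    0. -112.]
```

Call:
servo_tool:
  motion:
    - [-0.1,0.02,0,0,0,0,10]
    - [-0.3,0.04,0,0,0,0,10]
    - [-0.5,0.05,0,0,0,0,10]
    - [-0.7,0.05,0,0,0,0,10]
    - [-0.9,0.06,0,0,0,0,10]
    - [-1.1,0.06,0,0,0,0,10]
    - [-1.3,0.06,0,0,0,0,10]
    - [-1.5,0.06,0,0,0,0,10]

```text
time: 6.8
tcp_pos: [0.5387, -0.2241, 0.0614]
tool_rot: [-0.0, -0.686, 0.728, -0.004]
contact_force: [-0.3, -4.7, 5.6]
opening: 0.0207
grasp_force: 60.2
```

```bash
cat >> h.py <<'E'
def dk():
    st(); p=pose()[:3,3]; d=p[:2]-[.5386,-.1857]; a=np.radians(86.7)
    print("seam x",round(d@[np.cos(a),np.sin(a)],4),"y",round(d@[-np.sin(a),np.cos(a)],4),"depth",round(.0653-p[2],4))
E
python3 -c "
from h import *
dk()"
```

```text
t 6.8 tcp [ 0.5387 -0.2241  0.0614] yawY 176.6 tilt [ 0.005 -0.006 -1.   ] F [-0.31 -4.66  5.56] open 0.0207 grip 60.2 q [ -22.   27.  -16.   46.   -0. -109.]
seam x -0.0383 y -0.0023 depth 0.0039
```

Call:
servo_tool:
  motion:
    - [-0.2,0.02,0.01,0,0,0,10]
    - [-0.4,0.04,0.02,0,0,0,10]
    - [-0.6,0.06,0.03,0,0,0,10]
    - [-0.8,0.08,0.04,0,0,0,10]
    - [-1,0.08,0.04,0,0,0,10]
    - [-1.2,0.08,0.04,0,0,0,10]
    - [-1.4,0.08,0.04,0,0,0,10]
    - [-1.6,0.08,0.04,0,0,0,10]

```text
time: 7.47
tcp_pos: [0.5394, -0.1843, 0.0606]
tool_rot: [-0.0, -0.686, 0.728, -0.004]
contact_force: [0.5, -5.1, 7.0]
opening: 0.0211
grasp_force: 60.3
```

```bash
python3 -c "
from h import *
dk()"
```

```text
t 7.47 tcp [ 0.5394 -0.1843  0.0606] yawY 176.6 tilt [ 0.006 -0.006 -1.   ] F [ 0.5  -5.11  7.02] open 0.0211 grip 60.3 q [ -19.   26.  -18.   45.   -0. -105.]
seam x 0.0015 y -0.0007 depth 0.0047
```

Call:
servo_tool:
  motion:
    - [-0.2,0,0,0,0,0,10]
    - [-0.4,0,0,0,0,0,10]
    - [-0.6,0,0,0,0,0,10]
    - [-0.8,0.01,0,0,0,0,10]
    - [-1,0.01,0,0,0,0,10]
    - [-1.2,0.01,0,0,0,0,10]
    - [-1.4,0.02,0,0,0,0,10]
    - [-1.6,0.02,0,0,0,0,10]

```text
time: 8.13
tcp_pos: [0.5413, -0.1441, 0.0606]
tool_rot: [0.0, -0.686, 0.728, -0.004]
contact_force: [0.2, -5.1, 8.0]
opening: 0.0214
grasp_force: 60.3
```

```bash
python3 -c "
from h import *
dk()"
```

```text
t 8.13 tcp [ 0.5413 -0.1441  0.0606] yawY 176.6 tilt [ 0.006 -0.006 -1.   ] F [ 0.17 -5.13  8.01] open 0.0214 grip 60.3 q [ -15.   25.  -20.   45.   -0. -101.]
seam x 0.0417 y -0.0003 depth 0.0047
```

Call:
servo_tool:
  motion:
    - [-0.2,0,0,0,0,0,10]
    - [-0.4,0,0,0,0,0,10]
    - [-0.6,0,0,0,0,0,10]
    - [-0.8,0.01,0,0,0,0,10]
    - [-1,0.01,0,0,0,0,10]
    - [-1.2,0.01,0,0,0,0,10]
    - [-1.28,0.02,0,0,0,0,10]
    - [-1.28,0.02,0,0,0,0,10]

```text
time: 8.8
tcp_pos: [0.5426, -0.1114, 0.0605]
tool_rot: [0.001, -0.686, 0.727, -0.004]
contact_force: [0.5, -4.8, 7.6]
opening: 0.0213
grasp_force: 60.3
```

```bash
python3 -c "
from h import *
dk()"
```

```text
t 8.8 tcp [ 0.5426 -0.1114  0.0605] yawY 176.7 tilt [ 0.006 -0.005 -1.   ] F [ 0.54 -4.81  7.65] open 0.0213 grip 60.3 q [-11.  25. -21.  44.  -0. -98.]
seam x 0.0744 y 0.0002 depth 0.0048
```

Call:
servo_tool:
  motion:
    - [0,0,-0.3,0,0,0,10]
    - [0,0,-0.8,0,0,0,10]
    - [0,0,-1.5,0,0,0,10]
    - [0,0,-2.2,0,0,0,10]
    - [0,0,-2.8,0,0,0,10]
    - [0,0,-3.2,0,0,0,10]
    - [0,0,-3.2,0,0,0,10]

```text
time: 9.38
tcp_pos: [0.541, -0.1096, 0.1404]
tool_rot: [0.001, -0.686, 0.727, -0.001]
contact_force: [0.4, -0.5, -1.1]
opening: 0.0214
grasp_force: 59.2
```

```bash
python3 -c "
from h import *
dk();T=go(.53,.035,.12,150);go(.516,.184,.12,123,T)"
```

```text
t 9.38 tcp [ 0.541  -0.1096  0.1404] yawY 176.7 tilt [ 0.003 -0.    -1.   ] F [ 0.41 -0.46 -1.14] open 0.0214 grip 59.2 q [-11.  20. -14.  55.   0. -98.]
seam x 0.0761 y 0.002 depth -0.0751
units [-5.75  0.78  0.81] [-0.03  0.01  4.45]
units [-4.88  3.46  0.  ] [0.  0.  4.5]
```

Call:
servo_tool:
  motion:
    - [-0.5,0.1,0.1,0,0,0.4,10]
    - [-1.2,0.2,0.2,0,0,0.9,10]
    - [-2,0.3,0.3,0,0,1.5,10]
    - [-2.8,0.4,0.4,0,0,2.1,10]
    - [-3.6,0.5,0.5,0,0,2.7,10]
    - [-4.4,0.6,0.6,0,0,3.3,10]
    - [-5.1,0.7,0.7,0,0,3.9,10]
    - [-5.75,0.78,0.8,0,0,4.45,10]

```text
time: 10.05
tcp_pos: [0.5273, 0.0363, 0.117]
tool_rot: [-0.001, -0.499, 0.867, 0.001]
contact_force: [-0.7, 0.1, -2.3]
opening: 0.0216
grasp_force: 59.1
```

Call:
servo_tool:
  motion:
    - [-0.7,0.5,0,0,0,0.6,10]
    - [-1.4,1,0,0,0,1.3,10]
    - [-2.1,1.5,0,0,0,2,10]
    - [-2.9,2.1,0,0,0,2.7,10]
    - [-3.7,2.7,0,0,0,3.4,10]
    - [-4.4,3.2,0,0,0,4.1,10]
    - [-4.88,3.46,0,0,0,4.5,10]
    - [-4.88,3.46,0,0,0,4.5,10]

```text
time: 10.72
tcp_pos: [0.514, 0.1866, 0.1172]
tool_rot: [-0.001, -0.285, 0.958, 0.001]
contact_force: [0.6, 0.3, -1.6]
opening: 0.0212
grasp_force: 59.1
```

Run:
```python
from h import *
st();T=go(.516,.184,.036,123);go(.516,.184,.029,123,T)
c=cam("wrist"); h,s,v=cv2.split(cv2.cvtColor(c["image"],cv2.COLOR_BGR2HSV))
D=pts(c,np.indices((480,640)).reshape(2,-1)[::-1].T).reshape(480,640,3)
bl=(h>105)&(h<125)&(s>130)&(D[...,2]>.08)&(D[...,2]<.14); B=D[bl]; print("plate z",np.percentile(B[:,2],[10,50,90]).round(4),"tcp",pose()[2,3].round(4))
cv2.imwrite("pics/w3.png",c["image"])
```

```text
t 10.72 tcp [0.514  0.1866 0.1172] yawY 123.1 tilt [-0.001  0.001 -1.   ] F [ 0.59  0.34 -1.64] open 0.0212 grip 59.1 q [ 20.  21. -17.  52.   0. -13.]
units [-0.01 -0.14  3.25] [ 0.02 -0.01  0.02]
units [0.   0.   0.28] [0. 0. 0.]
plate z [0.1049 0.1059 0.1067] tcp 0.1172
```

View pics/w3.png

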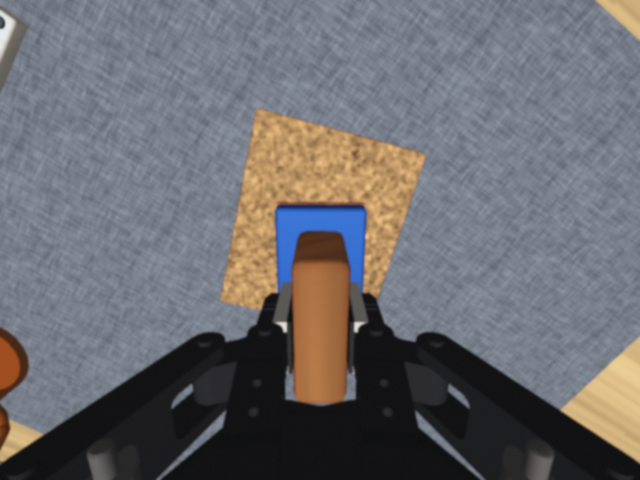

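The block is above the mat, with its plate at (320,245) and level, so I'm lowering it.

Call:
servo_tool:
  motion:
    - [0,0,0.5,0,0,0,10]
    - [0,0,1.2,0,0,0,10]
    - [0,-0.05,2,0,0,0,10]
    - [0,-0.1,2.6,0,0,0,10]
    - [0,-0.1,3,0,0,0,10]
    - [0,-0.1,3.25,0,0,0,10]
    - [0,-0.1,3.4,0,0,0,10]
    - [0,-0.1,3.5,0,0,0,10]

```text
time: 11.43
tcp_pos: [0.5162, 0.1817, 0.0306]
tool_rot: [-0.0, -0.284, 0.959, -0.0]
contact_force: [-0.5, -0.7, -1.5]
opening: 0.0215
grasp_force: 59.2
```

Call:
servo_tool:
  motion:
    - [0,0,0.03,0,0,0,10]
    - [0,0,0.05,0,0,0,10]
    - [0,0,0.05,0,0,0,10]
    - [0,0,0.05,0,0,0,10]

```text
time: 11.77
tcp_pos: [0.5166, 0.1822, 0.0301]
tool_rot: [0.001, -0.284, 0.959, 0.0]
contact_force: [0.0, -0.1, -1.9]
opening: 0.0212
grasp_force: 59.2
```

```bash
python3 -c "
from h import *
st()"
```

```text
t 11.77 tcp [0.5166 0.1822 0.0301] yawY 123.0 tilt [ 0.001  0.    -1.   ] F [ 0.01 -0.13 -1.89] open 0.0212 grip 59.2 q [ 19.  26. -23.  40.   0. -14.]
```

Not touching yet (about -1.9 N), so I'm lowering a little more.

Call:
servo_tool:
  motion:
    - [0,0,0.03,0,0,0,10]
    - [0,0,0.06,0,0,0,10]
    - [0,0,0.09,0,0,0,10]
    - [0,0,0.1,0,0,0,10]
    - [0,0,0.1,0,0,0,10]
    - [0,0,0.1,0,0,0,10]

```text
time: 12.27
tcp_pos: [0.5167, 0.1822, 0.0299]
tool_rot: [0.001, -0.284, 0.959, 0.0]
contact_force: [-4.6, -3.1, 17.2]
opening: 0.021
grasp_force: 61.9
```

```bash
python3 -c "
from h import *
st()"
```

```text
t 12.27 tcp [0.5167 0.1822 0.0299] yawY 123.0 tilt [ 0.002  0.001 -1.   ] F [-4.64 -3.07 17.22] open 0.021 grip 61.9 q [ 19.  26. -23.  40.   0. -14.]
```

Call:
servo_tool:
  motion:
    - [0,0,-0.04,0,0,0,10]
    - [0,0,-0.07,0,0,0,10]
    - [0,0,-0.07,0,0,0,10]
    - [0,0,-0.07,0,0,0,26]
    - [0,0,-0.07,0,0,0,35]
    - [0,0,-0.07,0,0,0,50]
    - [0,0,-0.07,0,0,0,70]
    - [0,0,-0.07,0,0,0,80]

```text
time: 12.93
tcp_pos: [0.516, 0.182, 0.0285]
tool_rot: [-0.0, -0.284, 0.959, -0.0]
contact_force: [-0.6, -0.4, 1.1]
opening: 0.0701
grasp_force: 0.0
```

Call:
servo_tool:
  motion:
    - [0,0,0,0,0,0,80]
    - [0,0,0,0,0,0,80]
    - [0,0,-0.3,0,0,0,80]
    - [0,0,-0.9,0,0,0,80]
    - [0,0,-1.8,0,0,0,80]
    - [0,0,-2.8,0,0,0,80]
    - [0,0,-4,0,0,0,80]
    - [0,0,-5,0,0,0,80]

```text
time: 13.6
tcp_pos: [0.5162, 0.182, 0.1561]
tool_rot: [0.001, -0.284, 0.959, 0.0]
contact_force: [0.6, 0.2, -0.4]
opening: 0.0799
grasp_force: 0.0
```

Call:
servo_tool:
  motion:
    - [0,0,-0.5,0,0,0,80]
    - [0,0,-0.5,0,0,0,80]
    - [0,0,-0.5,0,0,0,80]
    - [0,0,-0.5,0,0,0,80]

```text
time: 13.93
tcp_pos: [0.5154, 0.1817, 0.1654]
tool_rot: [-0.001, -0.284, 0.959, -0.0]
contact_force: [-0.4, -1.0, -0.6]
opening: 0.0804
grasp_force: 0.0
```

Run:
```python
from h import *
st(); c=cam("wrist"); D=pts(c,np.indices((480,640)).reshape(2,-1)[::-1].T).reshape(480,640,3)
g=(c["range_z"]>0)&(D[...,2]>.05)&(D[...,2]<.075)&(np.hypot(D[...,0]-.516,D[...,1]-.184)<.07)
P=D[g]; r=cv2.minAreaRect((P[:,:2]*1000).astype(np.float32)); print(r,np.percentile(P[:,2],[10,50,90]))
s=cam("scene"); cv2.imwrite("pics/s4.png",s["image"])
```

```text
t 13.93 tcp [0.5154 0.1817 0.1654] yawY 123.0 tilt [-0.001 -0.001 -1.   ] F [-0.39 -0.97 -0.63] open 0.0804 grip 0.0 q [ 19.  19. -12.  59.   0. -14.]
((516.62109375, 181.88258361816406), (63.22262954711914, 21.970157623291016), 32.32558059692383) [0.06029292 0.06233671 0.06329866]
```

View pics/s4.png

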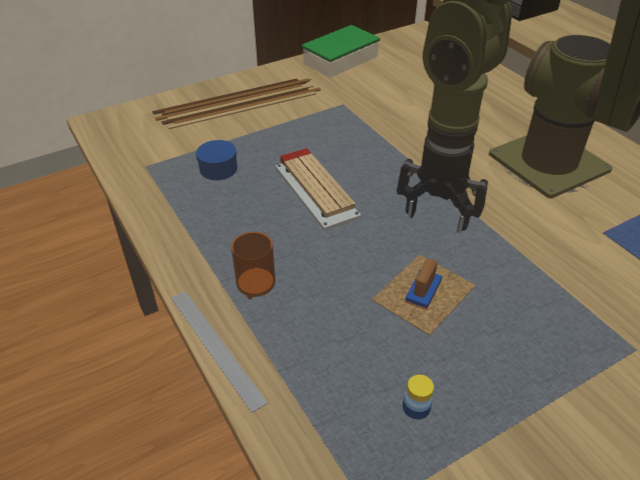

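The block stands on its sole at mid-mat (424,287), the gripper is clear, the deck is back up and the bystanders haven't moved.

```bash
python3 -c "
from station import env
print(env.sign_off())"
```

```text
the job is handed in; nothing more can be done
None
```

The seam was sanded in one unbroken stroke from the red end to the plain end with the deck about 4–5 mm down, the block is back standing near the middle of the mat, and the job is handed in; the sign-off returned no verdict.

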